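# Bring the falling lid of the sample box down softly

### The arm

A 7-joint arm with a two-finger parallel gripper is mounted at the origin on a cart in front of the work surface, level with it; the furniture and walls round the work are solid. World frame = base frame: x ahead of the robot, y to its left, z up, the work surface at z = 0. Lengths are in m, angles in rad, forces in N, time in s.
With the tool pointing down it reaches from about 0.425 to 0.925 m from the base axis. Payload 6.8 kg.
Tool frame: the origin (TCP) lies midway between the tips of the shut fingers; the grasp point (between the pads) lies 19 mm behind it; z points along the fingers, y is the line along which they close (so a half turn about z gives the same grasp; the last joint's range is limited). The gripper opens to 85 mm and grips with 20 to 120 N. Pads are 22 mm wide; open, the fingers measure 114 mm over their backs; the gripper's body (76 mm by 85 mm) begins 54 mm behind the grasp point. The pads swing forward as they close: fully open they stand 13 mm farther back than shut.
Start: joints at [-1.416, 0.477, 0.022, 1.555, -0.011, 1.109, -0.083], TCP at [0.175, 0.652, 0.231] pointing down, gripper open.
Joint ranges: [-2.96, 2.96], [-0.34, 2.1], [-1.41, 1.46], [0.24, 2.44], [-1.37, 4.51], [0.17, 1.92], [-2.96, 2.96]. Speed limits (rad/s): [2.39, 2.39, 3.14, 3.14, 3.14, 3.14, 3.14].

### API

Orientations are given as a unit quaternion [w, x, y, z].
In Python, from station import * gives the robot as it stands.
- The arm moves only by the shell command python3 -m creep 'ROWS' [FORCE]. ROWS is JSON, a list of rows, each a list of 7 numbers: the gripper command: -1 is shut, 1 is fully open, values between are in proportion, then the shift along the world's x, y, z in mm, then the turn, a rotation vector about the world's x, y, z in rad. A call has 1 to 5 rows; each row shifts and turns the commanded pose from where the row before left it; what a row does not reach is not made up. A row lasts 1/8 s, in which the tool goes at most 62.5 mm and 10.7 degrees, less where a joint would pass 70% of its speed; a pose out of reach is approached as far as the arm can. A call is refused whole if a number of a shift passes 62.5 or a number of a turn 0.188, either way. A call with a gripper value outside its range is refused whole. The fingers move at their own pace and stop on an object; FORCE is the grip in N (left out, the last holds). Time passes only in rows, so rows that do not move let the fingers close. It gives the time, the measured TCP pose, the force, the opening and the grip force at its end, in the units of the state.
- get_obs(): the state, without advancing time (a new reading comes with each control period).
- read_camera(name): name is "scene" or "top"; returns (picture, depth): 420x560x3 uint8, red, green, blue; 420x560 float32, m along the optical axis (not along the pixel's ray), 0 where there is no reading.
- camera_params(name): a dict with "intrinsics" (3x3 intrinsics, pixels), "cam_to_world" (4x4, takes a point from camera to world coordinates). Camera axes: x right, y up, looking along -z (the intrinsics and any distortion apply to the point x, -y, -z); pixel columns grow to the right and rows downward; lengths in m; the calibration is good to about 2 mm. A picture is of the moment at which its call begins. camera_params takes no time and is no camera call.
- hand_in(): hands the job in; it is judged then, once.
The state is a dict: "t": time; "q": joint angles; "joint_vel": joint speeds; "joint_torque": joint torques, N m; "eef_pos": TCP position; "tool_rot": TCP orientation; "contact_force": force on the tool from outside, world axes, zero at the start; "torque": the same for the moment, N m; "gripper_width": opening from 0.0 (shut) to 1.0 (fully open); "grasp_force": force on a finger pad.
Only numpy, scipy, OpenCV 4.12 (cv2) and the standard library are available. Lean on these libraries where they do the work, as an engineer would, in place of code of your own. Each camera call takes 0.05 s, during which the arm holds its last target. There are 200 camera calls.

### The job

The settled samples in the blue box must not be shaken, and its lid bangs if it falls. With the gripper's fingers, nudge the upright lid from behind until it tips forward and falls free, catch it from beneath on a finger on its way down, hold it up there for a moment, and let it down gently until it is fully shut, then draw the finger away. Only touch the lid: do not pinch it, fling it or press it hard, and leave the vials and everything else on the table where they are.

Things in the scene. Friction and masses are not known exactly. Their poses are not given: they have to be found in the camera images.
- sample_box: blue metal box, fixed in place: open base 120 (x) x 150 (y) x 56 (z) mm, 4 mm walls, vials standing in black foam inside; its hinged lid belongs to it. Origin under its middle, on the table; x points from the front (tab) side to the hinge side, y along the hinge. Front face at x = -60 mm; hinge line at x = 64, z = 58 mm. The front faces to the left and partly towards the robot.
- lid (a joint): opening angle of the lid (rad): 0 shut and level, 1.57 upright, 1.85 stop. Drag in the hinge: left between about 1.3 and 1.63 it stays (further back it sinks to the stop); tipped forward below about 1.2 it falls by itself, slowly at first (0.1 to 0.25 rad/s at 1.1, 0.55 to 0.85 at 0.5, 0.7 to 1.05 when shutting; 2.5 to 6 s in all) and bangs shut.
- lid_hinge (a point): point on the hinge axis, middle of the box's rear side, 58 mm above the table; axes as the box's, the hinge axis is y. The lid is a blue steel plate 120 x 150 mm, 14 mm thick, 0.30 to 0.40 kg; its underside lies in the plane through the hinge axis. At the start it stands open by itself; about 2 N upward under the tab holds it up.
- tab_edge (a point): middle of the outer edge, on the underside, of the bright steel finger tab (70 mm wide, 4 to 7 mm thick) in the middle of the lid's front edge; the tab juts 23 mm beyond the lid's and the box's front face. It is 147.5 mm from the hinge axis: at lid angle a it lies, in box axes, at x = 64 - 147.5 cos a, z = 58 + 147.5 sin a (mm).
- vial_s0: glass vial with a white cap, 16 mm across, 38 high, standing in the foam of the box, its top 52 mm above the table, below the rim; origin at its underside, z up
- vial_s1: glass vial with a blue cap, 16 mm across, 38 high, standing in the foam of the box, its top 52 mm above the table, below the rim; origin at its underside, z up
- vial_m2: glass vial with a white cap, 16 mm across, 38 high, standing in the foam of the box, its top 52 mm above the table, below the rim; origin at its underside, z up
- vial_s3: glass vial with a blue cap, 16 mm across, 38 high, standing in the foam of the box, its top 52 mm above the table, below the rim; origin at its underside, z up
- vial_m3: glass vial with a blue cap, 16 mm across, 38 high, standing in the foam of the box, its top 52 mm above the table, below the rim; origin at its underside, z up
- vial_m4: glass vial with a white cap, 16 mm across, 38 high, standing in the foam of the box, its top 52 mm above the table, below the rim; origin at its underside, z up
- wash_bottle: white squeeze wash bottle, 68 mm across, 169 high, standing at the right; origin under its middle
- tip_box: blue pipette-tip box with a clear lid (shut), 84x120x74 mm, right of the mouse; origin under its middle
- pipette: white pipette lying near the front edge at the right, 219 mm long; origin under its middle
- syringe: plastic syringe lying far right near the front edge, 132 mm long; origin under its middle
- disc_filter: small white disc filter, 26 mm across, near the left end; origin under its middle
- tape: roll of black tape, 58 mm across, 19 high, far left by the computer; origin under its middle
- mouse: black computer mouse, 113x57x39 mm; origin under its middle

How it is judged:
By the outcome, as a careful person would: the job done as asked, in the order asked, and still so for the second after the job is handed in, with the robot touching nothing.
It also fails if it takes over 51 s, if anything falls off the work surface, if the arm or the gripper's body presses on something with over 40 N, if the wrist force passes 120 N, or if a joint passes its speed limit or range.

## Working session

There is one attempt and no reset: what is moved stays moved. The work goes in short steps, Python scripts to look and compute and a shell command to move; the robot and the scene stay as the last step left them, time stands still between calls to the robot, and variables do not carry over. Pictures are saved under pics/ and viewed, at most 10 in all, crops included, and the job is handed in when it is done.

```bash
mkdir -p pics; python3 - <<'E'
from station import *
import cv2,numpy as np
for n in("scene","top"):
    p,d=read_camera(n); cv2.imwrite(f"pics/{n}0.png",p[:,:,::-1]); np.savez(f"{n}0.npz",p=p,d=d)
    c=camera_params(n); print(n,np.round(c["intrinsics"],1).tolist(),np.round(c["cam_to_world"],3).tolist())
o=get_obs(); print(o)
E
```

```text
scene [[454.8, 0.0, 274.1], [0.0, 454.8, 212.1], [0.0, 0.0, 1.0]] [[-0.913, 0.222, -0.343, 0.014], [-0.408, -0.517, 0.752, 1.074], [-0.01, 0.827, 0.563, 0.915], [0.0, 0.0, 0.0, 1.0]]
top [[428.6, 0.0, 287.5], [0.0, 428.6, 214.7], [0.0, 0.0, 1.0]] [[-0.007, 0.98, -0.198, 0.285], [-1.0, -0.009, -0.011, -0.073], [-0.013, 0.198, 0.98, 1.376], [0.0, 0.0, 0.0, 1.0]]
{'t': 0.1, 'q': array([-1.41613558,  0.47774139,  0.02231596,  1.55632458, -0.01152758,
        1.10929951, -0.08308336]), 'joint_vel': array([ 0.00188559, -0.00094891, -0.00013427, -0.00283549,  0.00030616,
       -0.00144134,  0.00055592]), 'joint_torque': array([ 4.10147390e-03, -5.97764075e+01,  1.61357291e+00, -2.81958550e+01,
        1.28164468e-02,  4.93790314e-03,  6.48470888e-06]), 'eef_pos': array([0.17517951, 0.65133056, 0.23041817]), 'tool_rot': array([-6.64085841e-05,  1.30978726e-01,  9.91384838e-01, -8.20190619e-04]), 'contact_force': array([-0.32759439, -0.21878622, -0.559725  ]), 'torque': array([-0.00655474, -0.04814008,  0.02405976]), 'grasp_force': 0.0, 'gripper_width': 0.9983202519649966}
```

View pics/scene0.png

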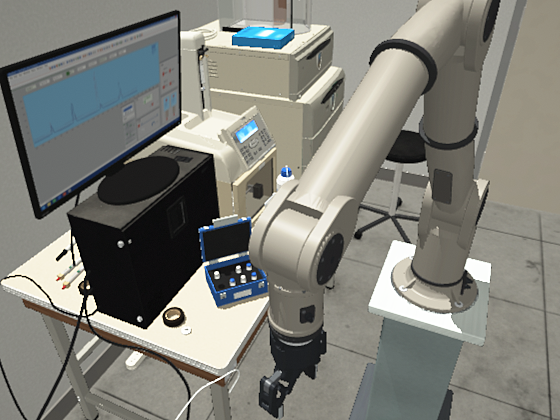

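View pics/top0.png

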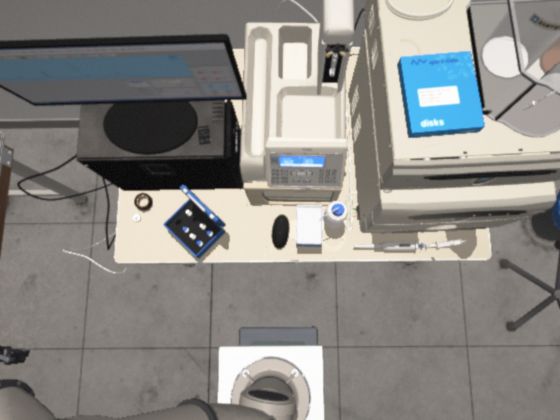

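The scene view shows the box at about (235,280) with its lid upright behind it. In the top view the box is at about (195,228) and the lid edge runs from (182,190) to (222,222), between the computer and the analyser.

```bash
cat > h.py <<'E'
from station import *
import cv2,numpy as np
def world(n,d):
    c=camera_params(n);K=c["intrinsics"];T=c["cam_to_world"]
    v,u=np.mgrid[:d.shape[0],:d.shape[1]]
    P=np.stack([(u-K[0][2])/K[0][0]*d,-(v-K[1][2])/K[1][1]*d,-d],-1)
    return P@np.array(T)[:3,:3].T+np.array(T)[:3,3]
E
python3 - <<'E'
from h import *
for n in("top","scene"):
    z=np.load(n+"0.npz");p,d=z["p"],z["d"];W=world(n,d)
    h=cv2.cvtColor(p,cv2.COLOR_RGB2HSV)
    m=(h[...,0]>100)&(h[...,0]<125)&(h[...,1]>140)&(h[...,2]>40)&(d>0)
    box=np.zeros_like(m)
    if n=="top": box[180:265,155:235]=1
    else: box[205:310,195:275]=1
    m&=box; Q=W[m]
    a=(Q[:,2]>0.045)&(Q[:,2]<0.066)
    r=cv2.minAreaRect((Q[a,:2]*1000).astype(np.float32)); print(n,"rim",a.sum(),r,cv2.boxPoints(r).round().tolist())
    b=(Q[:,2]>0.08)
    L=Q[b]; c=L.mean(0); u,s,vt=np.linalg.svd(L-c); print("lid",b.sum(),c,vt[2],s/np.sqrt(b.sum()),"zmax",np.percentile(L[:,2],[2,50,98]))
    r=cv2.minAreaRect((L[:,:2]*1000).astype(np.float32)); print(cv2.boxPoints(r).round().tolist())
    # obstacles heights around
    if n=="top":
        for (u0,v0) in [(150,125),(150,170),(230,170),(235,180),(260,185),(300,180),(300,150),(195,230),(182,190),(221,221),(202,204),(280,230),(338,212),(100,100),(235,100),(143,201),(137,217)]: print((u0,v0),W[v0,u0].round(3))
E
python3 -c "
import cv2
i=cv2.imread('pics/top0.png')[150:275,90:360];cv2.imwrite('pics/c1.png',cv2.resize(i,(800,370),interpolation=2))
i=cv2.imread('pics/scene0.png')[170:330,170:330];cv2.imwrite('pics/c2.png',cv2.resize(i,(600,600),interpolation=2))"
```

```text
top rim 107 ((515.0729370117188, 240.24954223632812), (148.26168823242188, 110.7136459350586), 46.21480941772461) [[424.0, 225.0], [504.0, 148.0], [606.0, 255.0], [526.0, 332.0]]
lid 97 [0.54920423 0.17761867 0.17125623] [-0.69799252  0.71538564 -0.03209087] [0.05380067 0.02265878 0.0031843 ] zmax [0.10556308 0.18097662 0.18655054]
[[506.0, 146.0], [515.0, 136.0], [651.0, 269.0], [642.0, 278.0]]
(150, 125) [0.733 0.291 0.344]
(150, 170) [0.649 0.325 0.228]
(230, 170) [0.65  0.102 0.217]
(235, 180) [0.649 0.101 0.119]
(260, 185) [0.604 0.016 0.223]
(300, 180) [ 0.605 -0.095  0.266]
(300, 150) [ 0.657 -0.094  0.355]
(195, 230) [0.509 0.236 0.038]
(182, 190) [0.604 0.246 0.176]
(221, 221) [0.518 0.137 0.139]
(202, 204) [0.561 0.186 0.18 ]
(280, 230) [ 0.507 -0.034  0.038]
(338, 212) [ 0.539 -0.206  0.154]
(100, 100) [0.775 0.398 0.403]
(235, 100) [0.971 0.122 0.001]
(143, 201) [0.614 0.421 0.001]
(137, 217) [0.559 0.435 0.006]
scene rim 426 ((536.3148803710938, 223.24496459960938), (149.41763305664062, 181.46829223632812), 45.51262664794922) [[419.0, 234.0], [549.0, 106.0], [653.0, 213.0], [524.0, 340.0]]
lid 229 [0.57800776 0.21252592 0.15790997] [ 0.70006151 -0.61598098  0.36122196] [0.05676745 0.02691803 0.01589377] zmax [0.08826467 0.17571959 0.1842223 ]
[[508.0, 145.0], [650.0, 134.0], [659.0, 252.0], [517.0, 263.0]]
```

View pics/c1.png

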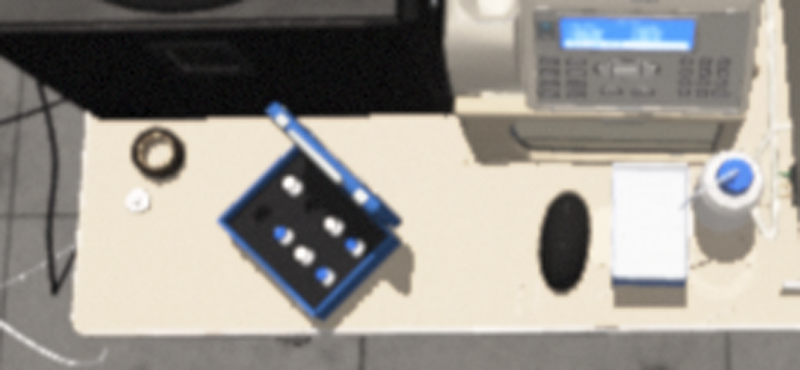

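View pics/c2.png

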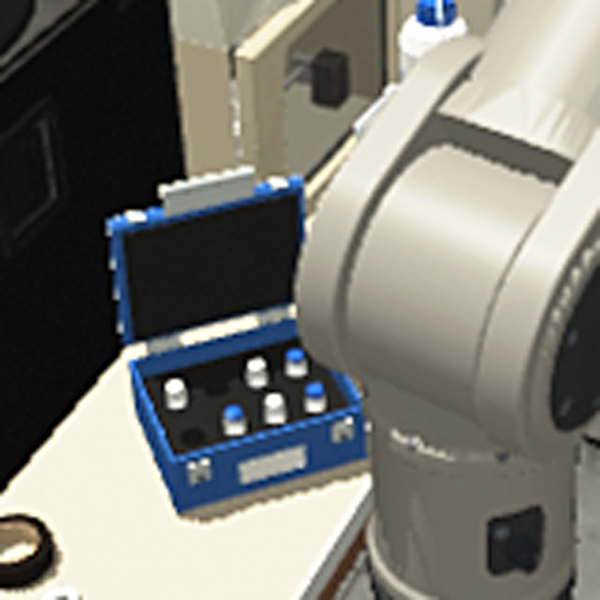

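The crops confirm the layout: box yaw is about -45°, its origin is near (0.515, 0.240), and the lid is upright with the tab at crop pixel (325,155). I'll move towards a point behind the lid, yawing and tilting the shut fingers on the way.

```bash
python3 -m creep '[[-1,37,-46,8,0,0,-0.175],[-1,37,-46,8,0,0,-0.175],[-1,37,-46,8,0,0,-0.175],[-1,37,-46,8,-0.13,-0.13,0],[-1,37,-46,8,-0.13,-0.13,0]]' 20
```

```text
t: 0.72
eef_pos: [0.3622, 0.4198, 0.2724]
tool_rot: [0.172, 0.378, 0.907, -0.07]
contact_force: [-0.1, 0.4, -0.7]
gripper_width: 0.001
grasp_force: 0.0
```

```bash
cat >> h.py <<'E'
from scipy.spatial.transform import Rotation as R
O=np.array([.5155,.2405,0]);B=R.from_euler('z',-45,degrees=True)
def st():
    o=get_obs();q=o["tool_rot"];M=B.inv()*R.from_quat([q[1],q[2],q[3],q[0]])
    print("t",round(o["t"],2),"box tcp",(B.inv().apply(o["eef_pos"]-O)*1000).round(1),"F",B.inv().apply(o["contact_force"]).round(1),"\nR",M.as_matrix().round(2).tolist(),"q",o["q"].round(2))
E
python3 -m creep '[[-1,38,-48,0,-0.13,-0.13,0],[-1,38,-48,0,0,0,0],[-1,38,-48,0,0,0,0],[-1,38,-48,0,0,0,0]]'; python3 -c "from h import *;st()"
```

```text
t: 1.23
eef_pos: [0.5131, 0.2283, 0.2711]
tool_rot: [0.252, 0.369, 0.889, -0.104]
contact_force: [0.9, -0.2, -0.4]
gripper_width: 0.0
grasp_force: 0.0
t 1.23 box tcp [  6.9 -10.3 271.1] F [ 0.8  0.5 -0.4] 
R [[-0.85, 0.0, 0.52], [0.0, 1.0, 0.0], [-0.52, 0.0, -0.85]] q [-1.19  0.25  0.41  1.94  0.53  1.04 -0.3 ]
```

```bash
python3 -m creep '[[-1,33,-40,0,0,0,0],[-1,33,-40,0,0,0,0],[-1,0,0,-30,0,0,0],[-1,0,0,0,0,0,0]]'; python3 - <<'E'
from h import *
st()
for n in("top","scene"):
    p,d=read_camera(n); np.savez(n+"1.npz",p=p,d=d)
    i=p[150:275,90:360,::-1] if n=="top" else p[150:330,150:350,::-1]
    cv2.imwrite(f"pics/{n}1.png",cv2.resize(i,(800,370) if n=="top" else (660,594),interpolation=2))
E
```

```text
t: 1.72
eef_pos: [0.577, 0.1487, 0.2394]
tool_rot: [0.251, 0.369, 0.889, -0.106]
contact_force: [-1.0, 0.4, -0.1]
gripper_width: 0.001
grasp_force: 0.0
t 1.73 box tcp [108.4 -21.4 239.4] F [-1.1 -0.4 -0.1] 
R [[-0.85, 0.0, 0.52], [0.0, 1.0, -0.0], [-0.52, -0.0, -0.85]] q [-1.04  0.3   0.47  1.97  0.54  0.87 -0.16]
```

View pics/scene1.png

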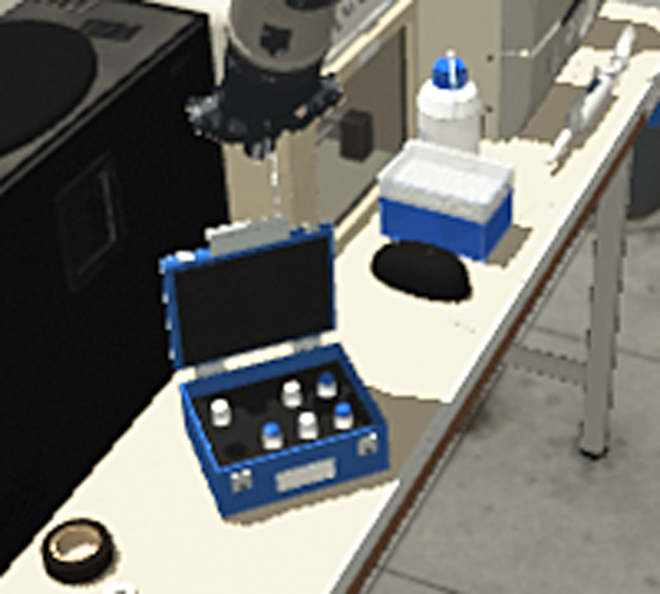

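The scene crop gives a clear view of the box: front rim corners at crop (220,468) and (385,437), tab top between (210,228) and (290,240), and the finger behind and above the lid. I'll check the box pose against these.

```bash
python3 - <<'E'
from h import *
c=camera_params("scene");K=np.array(c["intrinsics"]);T=np.array(c["cam_to_world"])
def ray(u,v,z):
    d=T[:3,:3]@np.array([(u-K[0,2])/K[0,0],-(v-K[1,2])/K[1,1],-1]);o=T[:3,3];return o+d*(z-o[2])/d[2]
for nm,(u,v),z in [("frontL",(220,468),.056),("frontR",(387,437),.056),("hingeL",(183,386),.056),("botL",(223,517),0),("botR",(388,484),0),("tabL",(208,226),.205),("tabR",(289,220),.205)]:
    print(nm,(B.inv().apply(ray(150+u/3.3,150+v/3.3,z)-O)*1000).round(1))
W=world("scene",np.load("scene1.npz")["d"]);Q=B.inv().apply((W-O).reshape(-1,3)).reshape(W.shape)*1000
# inner face of lid
for (u,v) in [(200,280),(200,330),(260,270),(260,330),(310,250),(310,320),(245,233),(225,238),(280,228)]: print((u,v),Q[int(150+v/3.3),int(150+u/3.3)].round(1))
E
```

```text
frontL [-57.9  70.4  56. ]
frontR [-73.4 -68.2  56. ]
hingeL [51.6 74.3 56. ]
botL [-57.1  72.4   0. ]
botR [-71.4 -68.7   0. ]
tabL [ 67.2  34.9 205. ]
tabR [ 50.7 -30.  205. ]
(200, 280) [ 55.4  50.  164.5]
(200, 330) [ 55.7  55.  109.4]
(260, 270) [ 55.9  -1.2 160.4]
(260, 330) [59.4  2.7 91. ]
(310, 250) [ 53.8 -44.8 170.7]
(310, 320) [ 56.2 -41.7  95. ]
(245, 233) [ 58.7   6.8 198.2]
(225, 238) [ 57.6  24.1 196.7]
(280, 228) [ 56.3 -20.9 195.9]
```

```bash
cat >> h.py <<'E'
O=O+B.apply([-.005,.0015,0]);B=R.from_euler('z',-46,degrees=True)
E
python3 -m creep '[[-1,6,6,-22,0,0,0],[-1,5,5,-22,0,0,0],[-1,0,0,0,0,0,0]]'; python3 - <<'E'
from h import *
st()
p,d=read_camera("scene")
cv2.imwrite("pics/s2.png",cv2.resize(p[190:310,190:290,::-1],(500,600),interpolation=2))
E
```

```text
t: 2.2
eef_pos: [0.5889, 0.162, 0.1969]
tool_rot: [0.251, 0.368, 0.889, -0.104]
contact_force: [0.4, -0.7, 0.3]
gripper_width: 0.003
grasp_force: 0.0
t 2.2 box tcp [112.4  -3.1 196.9] F [ 0.8 -0.2  0.3] 
R [[-0.85, -0.02, 0.52], [-0.02, 1.0, 0.01], [-0.52, -0.0, -0.85]] q [-1.03  0.39  0.46  1.97  0.53  0.79 -0.19]
```

View pics/s2.png

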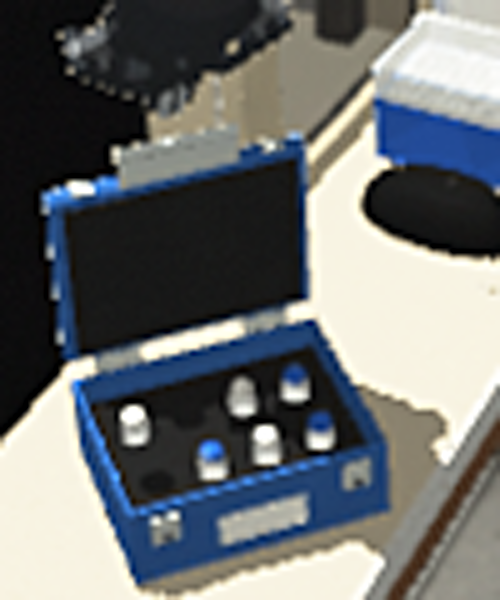

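The finger, at (172,95), stands behind the tab, which is centred at (180,158). Nothing is touching yet, so I'll begin the nudge.

```bash
python3 -m creep '[[-1,-5,5,-1,0,0,0],[-1,-5,5,-1,0,0,0],[-1,-4,4,0,0,0,0],[-1,-4,4,0,0,0,0],[-1,-4,4,0,0,0,0]]'; python3 -c "from h import *;st()";python3 -m creep '[[-1,-4,4,0,0,0,0],[-1,-4,4,-1,0,0,0],[-1,-4,4,0,0,0,0],[-1,-4,4,-1,0,0,0]]'; python3 - <<'E'
from h import *
st()
p,d=read_camera("scene")
cv2.imwrite("pics/s3.png",cv2.resize(p[190:310,190:290,::-1],(500,600),interpolation=2))
W=world("scene",d);Q=B.inv().apply((W-O).reshape(-1,3)).reshape(W.shape)*1000
for (u,v) in [(100,240),(100,290),(170,220),(170,300),(250,200),(250,280),(160,160)]: print(Q[190+v//5,190+u//5].round(1))
E
```

```text
t: 2.88
eef_pos: [0.5672, 0.183, 0.1955]
tool_rot: [0.252, 0.369, 0.888, -0.104]
contact_force: [0.7, -0.6, 0.6]
gripper_width: -0.002
grasp_force: 0.3
t 2.88 box tcp [ 82.3  -4.2 195.5] F [0.9 0.1 0.6] 
R [[-0.85, -0.02, 0.52], [-0.01, 1.0, 0.01], [-0.52, 0.0, -0.85]] q [-1.08  0.38  0.46  1.98  0.54  0.81 -0.25]
t: 3.38
eef_pos: [0.551, 0.199, 0.1932]
tool_rot: [0.252, 0.369, 0.889, -0.104]
contact_force: [-0.2, 0.3, 0.7]
gripper_width: 0.002
grasp_force: 0.4
t 3.38 box tcp [ 59.5  -4.6 193.2] F [-0.3  0.   0.7] 
R [[-0.85, -0.02, 0.52], [-0.01, 1.0, 0.01], [-0.52, 0.0, -0.85]] q [-1.12  0.38  0.45  1.99  0.54  0.83 -0.29]
[ 35.8  54.7 169.2]
[ 43.8  56.5 129.2]
[ 38.2  15.1 170.4]
[ 52.2  16.4 104.2]
[ 38.3 -30.4 172. ]
[ 58.7 -32.4 100.2]
[232.7 -21.9  71.6]
```

View pics/s3.png

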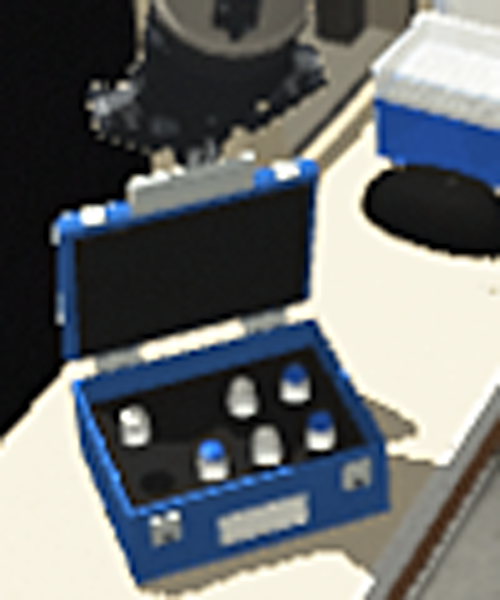

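The lid now leans at about 1.31 rad with the finger touching the back of the tab near (205,155). I'll continue the nudge past the tipping point, measuring the angle numerically.

```bash
cat >> h.py <<'E'
def lid():
    p,d=read_camera("scene");W=world("scene",d);Q=B.inv().apply((W-O).reshape(-1,3))*1000
    Q=Q[(d.ravel()>0)&(abs(Q[:,1]-40)<25)&(Q[:,2]>66)];r=np.hypot(Q[:,0]-64,Q[:,2]-58);Q=Q[(r>50)&(r<118)]
    a=np.arctan2(Q[:,2]-58,64-Q[:,0]);print("lid ray angle",np.percentile(a,[15,50,85]).round(2),len(a),"t",get_obs()["t"]);return p
E
python3 -m creep '[[-1,-4,4,-1,0,0,0],[-1,-4,4,-1,0,0,0],[-1,-3,3,-1,0,0,0],[-1,-3,3,-1,0,0,0],[-1,-3,3,-1,0,0,0]]'; python3 -c "from h import *;st();lid()"
```

```text
t: 4.05
eef_pos: [0.5341, 0.2161, 0.1882]
tool_rot: [0.252, 0.369, 0.889, -0.104]
contact_force: [-0.1, 0.5, -0.2]
gripper_width: 0.002
grasp_force: 0.1
t 4.05 box tcp [ 35.6  -5.  188.2] F [-0.5  0.3 -0.2] 
R [[-0.85, -0.02, 0.52], [-0.01, 1.0, 0.01], [-0.52, 0.0, -0.85]] q [-1.16  0.38  0.44  2.    0.54  0.84 -0.34]
lid ray angle [1.16 1.2  2.67] 424 t 4.1
```

```bash
python3 -m creep '[[-1,-3,3,-1,0,0,0],[-1,-3,3,-1,0,0,0],[-1,0,0,0,0,0,0]]'; python3 -c "from h import *;st();lid()"
```

```text
t: 4.47
eef_pos: [0.5281, 0.2223, 0.1862]
tool_rot: [0.252, 0.369, 0.889, -0.104]
contact_force: [0.1, -0.3, -0.3]
gripper_width: -0.0
grasp_force: 0.0
t 4.47 box tcp [ 26.9  -5.  186.2] F [ 0.3 -0.1 -0.3] 
R [[-0.85, -0.02, 0.52], [-0.01, 1.0, 0.01], [-0.52, 0.0, -0.85]] q [-1.17  0.38  0.44  2.01  0.54  0.85 -0.35]
lid ray angle [1.08 2.27 2.79] 424 t 4.525
```

```bash
sed -i 's/Q=Q\[(r>50)&(r<118)\]/Q=Q[(r>50)\&(r<118)\&(Q[:,0]<62)]/' h.py; python3 -m creep '[[-1,3,-3,35,0,0,0]]'; python3 -c "from h import *;st();lid()"
```

```text
t: 4.65
eef_pos: [0.53, 0.2183, 0.2198]
tool_rot: [0.251, 0.368, 0.889, -0.106]
contact_force: [-0.3, 0.1, 0.5]
gripper_width: -0.002
grasp_force: 0.0
t 4.65 box tcp [ 31.1  -6.4 219.8] F [-0.3 -0.2  0.5] 
R [[-0.85, -0.02, 0.52], [-0.02, 1.0, 0.01], [-0.52, -0.0, -0.85]] q [-1.17  0.33  0.44  1.98  0.53  0.92 -0.31]
lid ray angle [1.04 1.06 1.07] 183 t 4.7
```

```bash
python3 -m creep '[[-1,-42,43,8,0,0,0],[-1,-42,43,-5,-0.12,-0.12,0],[-1,-6,6,-55,0,0,0],[-1,0,0,-40,0,0,0]]'; python3 -c "from h import *;st();lid()"
```

```text
t: 5.2
eef_pos: [0.4395, 0.3133, 0.1273]
tool_rot: [0.326, 0.357, 0.865, -0.134]
contact_force: [0.9, -0.9, -0.2]
gripper_width: -0.002
grasp_force: 0.0
t 5.2 box tcp [-100.2   -5.5  127.3] F [ 1.3 -0.  -0.2] 
R [[-0.75, -0.02, 0.66], [-0.02, 1.0, 0.01], [-0.66, 0.0, -0.75]] q [-1.43  0.55  0.38  2.02  0.63  0.93 -0.75]
lid ray angle [0.9  0.91 0.93] 118 t 5.25
```

```bash
python3 -m creep '[[-1,36,-37,6,0,0,0],[-1,0,0,0,0,0,0]]'; python3 -c "from h import *;st();p=lid();cv2.imwrite('pics/s4.png',cv2.resize(p[190:310,170:290,::-1],(600,600),interpolation=2))"
```

```text
t: 5.5
eef_pos: [0.4799, 0.2691, 0.1371]
tool_rot: [0.327, 0.362, 0.862, -0.136]
contact_force: [-0.2, -0.4, -0.1]
gripper_width: -0.002
grasp_force: 0.0
t 5.5 box tcp [-40.3  -7.1 137.1] F [ 0.2 -0.4 -0.1] 
R [[-0.75, -0.01, 0.66], [-0.0, 1.0, 0.01], [-0.66, 0.0, -0.75]] q [-1.36  0.53  0.42  2.05  0.67  0.89 -0.7 ]
lid ray angle [0.79 0.8  0.81] 37 t 5.55
```

View pics/s4.png

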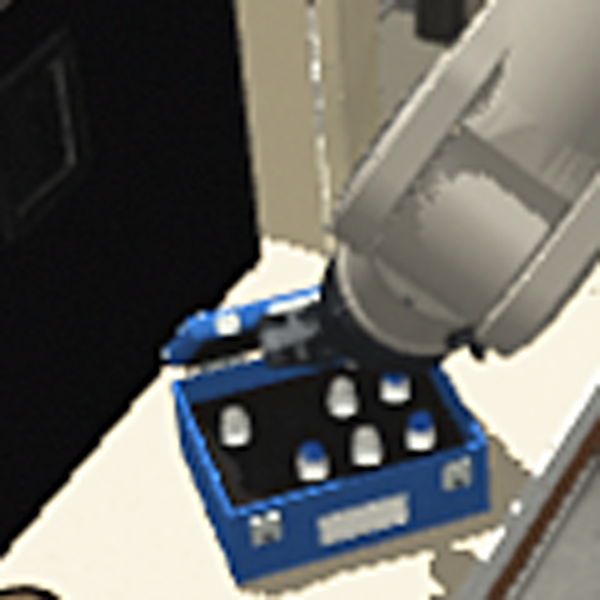

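The lid is at about 0.8 rad and falling. The fingertip, at (290,335), is under the tab and waiting for it.

```bash
python3 -m creep '[[-1,0,0,0,0,0,0],[-1,0,0,0,0,0,0]]'; python3 -c "from h import *;st();lid()";python3 -m creep '[[-1,0,0,0,0,0,0],[-1,0,0,0,0,0,0]]'; python3 -c "from h import *;st();lid()"; python3 -m creep '[[-1,0,0,0,0,0,0],[-1,0,0,0,0,0,0],[-1,0,0,0,0,0,0]]'; python3 -c "from h import *;st();lid()"
```

```text
t: 5.8
eef_pos: [0.477, 0.2751, 0.1354]
tool_rot: [0.326, 0.359, 0.864, -0.134]
contact_force: [0.4, 0.6, -0.6]
gripper_width: 0.002
grasp_force: 0.4
t 5.8 box tcp [-46.6  -5.1 135.4] F [-0.2  0.7 -0.6] 
R [[-0.75, -0.02, 0.66], [-0.01, 1.0, 0.01], [-0.66, 0.0, -0.75]] q [-1.36  0.53  0.41  2.05  0.67  0.88 -0.71]
lid ray angle [0.67 0.83 0.91] 25 t 5.85
t: 6.1
eef_pos: [0.4771, 0.2747, 0.1352]
tool_rot: [0.326, 0.359, 0.864, -0.134]
contact_force: [-1.1, 2.1, -0.3]
gripper_width: -0.0
grasp_force: 0.8
t 6.1 box tcp [-46.3  -5.3 135.2] F [-2.3  0.6 -0.3] 
R [[-0.75, -0.02, 0.66], [-0.01, 1.0, 0.01], [-0.66, 0.0, -0.75]] q [-1.36  0.53  0.41  2.05  0.67  0.88 -0.71]
lid ray angle [0.67 0.78 0.9 ] 28 t 6.15
t: 6.52
eef_pos: [0.4774, 0.2739, 0.1353]
tool_rot: [0.326, 0.359, 0.864, -0.135]
contact_force: [-1.7, 1.8, -0.9]
gripper_width: 0.001
grasp_force: 0.8
t 6.53 box tcp [-45.5  -5.7 135.3] F [-2.5  0.1 -0.9] 
R [[-0.75, -0.02, 0.66], [-0.01, 1.0, 0.01], [-0.66, 0.0, -0.75]] q [-1.36  0.53  0.41  2.05  0.67  0.88 -0.71]
lid ray angle [0.68 0.82 0.95] 25 t 6.575
```

The lid is caught: about 2.5 N on the finger, steady near 0.7 rad. I'll hold a little longer, then lower it along the arc.

```bash
python3 -m creep '[[-1,0,0,0,0,0,0],[-1,0,0,0,0,0,0],[-1,0,0,0,0,0,0],[-1,0,0,0,0,0,0]]'; python3 -m creep '[[-1,-2,2,-4,0,0,0],[-1,-2,2,-4,0,0,0],[-1,-2,2,-4,0,0,0],[-1,-2,2,-4,0,0,0],[-1,-2,2,-4,0,0,0]]'; python3 -c "from h import *;st();lid()"
```

```text
t: 7.08
eef_pos: [0.4774, 0.2738, 0.1353]
tool_rot: [0.326, 0.359, 0.864, -0.135]
contact_force: [-0.5, 2.3, -0.6]
gripper_width: -0.004
grasp_force: 0.8
t: 7.7
eef_pos: [0.4672, 0.2839, 0.1149]
tool_rot: [0.326, 0.359, 0.864, -0.135]
contact_force: [-0.3, 0.3, 0.1]
gripper_width: 0.002
grasp_force: 0.2
t 7.7 box tcp [-59.8  -6.1 114.9] F [-0.4 -0.   0.1] 
R [[-0.75, -0.02, 0.66], [-0.01, 1.0, 0.01], [-0.66, 0.0, -0.75]] q [-1.38  0.57  0.4   2.05  0.66  0.87 -0.74]
lid ray angle [0.64 0.68 0.76] 113 t 7.75
```

```bash
python3 -m creep '[[-1,-1.5,1.5,-4,0,0,0],[-1,-1.5,1.5,-4,0,0,0],[-1,-1.5,1.5,-4,0,0,0],[-1,-1.3,1.3,-4,0,0,0],[-1,-1.3,1.3,-4,0,0,0]]'; python3 -c "from h import *;st();p=lid();cv2.imwrite('pics/s5.png',cv2.resize(p[210:310,170:290,::-1],(720,600),interpolation=2))"
```

```text
t: 8.38
eef_pos: [0.4602, 0.291, 0.095]
tool_rot: [0.326, 0.359, 0.864, -0.135]
contact_force: [0.4, -0.1, -0.7]
gripper_width: -0.004
grasp_force: 0.3
t 8.38 box tcp [-69.7  -6.1  95. ] F [ 0.4  0.2 -0.7] 
R [[-0.75, -0.02, 0.66], [-0.01, 1.0, 0.01], [-0.66, 0.0, -0.75]] q [-1.39  0.6   0.39  2.05  0.66  0.84 -0.78]
lid ray angle [0.49 0.53 0.6 ] 178 t 8.425
```

View pics/s5.png

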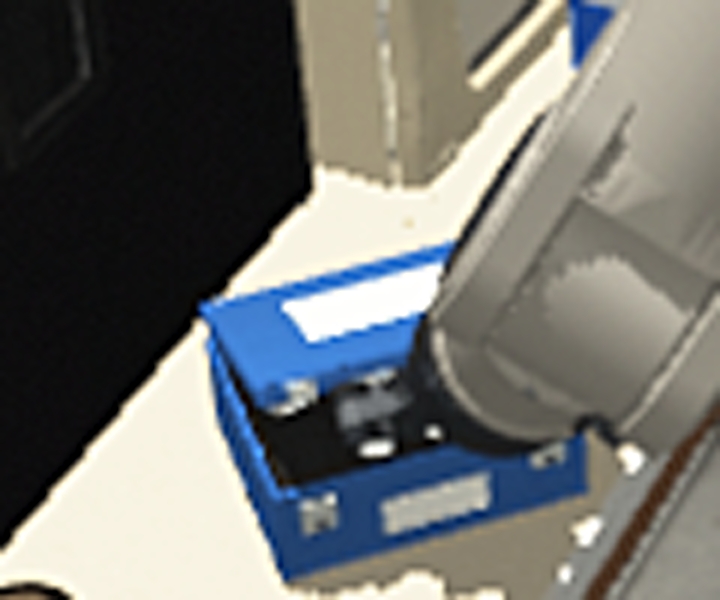

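The lid is at about 0.4 rad and resting on the finger, at about (375,410). I'll lower it more slowly.

```bash
python3 -m creep '[[-1,-0.8,0.8,-3,0,0,0],[-1,-0.8,0.8,-3,0,0,0],[-1,-0.7,0.7,-3,0,0,0],[-1,-0.7,0.7,-3,0,0,0],[-1,-0.7,0.7,-3,0,0,0]]'; python3 -m creep '[[-1,-0.6,0.6,-3,0,0,0],[-1,-0.6,0.6,-3,0,0,0],[-1,-0.6,0.6,-3,0,0,0],[-1,-0.5,0.5,-3,0,0,0],[-1,0,0,0,0,0,0]]';python3 -c "from h import *;st();lid()"
```

```text
t: 9.05
eef_pos: [0.4566, 0.2947, 0.0801]
tool_rot: [0.326, 0.359, 0.864, -0.135]
contact_force: [-0.5, -0.4, -0.8]
gripper_width: -0.002
grasp_force: 0.3
t: 9.68
eef_pos: [0.4541, 0.2971, 0.068]
tool_rot: [0.326, 0.359, 0.864, -0.135]
contact_force: [-0.9, 0.5, -1.5]
gripper_width: 0.0
grasp_force: 0.8
t 9.68 box tcp [-78.3  -6.3  68. ] F [-1.  -0.3 -1.5] 
R [[-0.75, -0.02, 0.66], [-0.01, 1.0, 0.01], [-0.66, 0.0, -0.75]] q [-1.39  0.66  0.39  2.05  0.66  0.81 -0.82]
lid ray angle [0.28 0.32 0.4 ] 267 t 9.725
```

```bash
python3 -m creep '[[-1,-0.3,0.3,-2,0,0,0],[-1,-0.3,0.3,-2,0,0,0],[-1,-0.3,0.3,-2,0,0,0],[-1,-0.2,0.2,-2,0,0,0],[-1,-0.2,0.2,-2,0,0,0]]'; python3 -m creep '[[-1,-0.2,0.2,-2,0,0,0],[-1,-0.2,0.2,-2,0,0,0],[-1,-0.2,0.2,-2,0,0,0],[-1,-0.1,0.1,-2,0,0,0],[-1,0,0,0,0,0,0]]';python3 -c "from h import *;st();lid()"
```

```text
t: 10.35
eef_pos: [0.453, 0.2983, 0.0582]
tool_rot: [0.326, 0.359, 0.864, -0.135]
contact_force: [-1.1, 0.7, -0.3]
gripper_width: -0.002
grasp_force: 0.4
t: 10.98
eef_pos: [0.4522, 0.299, 0.0501]
tool_rot: [0.326, 0.359, 0.864, -0.135]
contact_force: [-0.9, -0.4, -1.3]
gripper_width: 0.003
grasp_force: 0.7
t 10.97 box tcp [-81.   -6.4  50.1] F [-0.3 -0.9 -1.3] 
R [[-0.75, -0.02, 0.66], [-0.01, 1.0, 0.01], [-0.66, 0.0, -0.75]] q [-1.4   0.69  0.38  2.05  0.66  0.78 -0.84]
lid ray angle [0.14 0.19 0.26] 313 t 11.025
```

```bash
python3 -m creep '[[-1,-0.1,0.1,-1.5,0,0,0],[-1,0,0,-1.5,0,0,0],[-1,0,0,-1.5,0,0,0],[-1,0,0,0,0,0,0]]';python3 -c "from h import *;st();lid()"; python3 -m creep '[[-1,0,0,-1.5,0,0,0],[-1,0,0,-1.5,0,0,0],[-1,0,0,-1.5,0,0,0],[-1,0,0,0,0,0,0]]';python3 -c "from h import *;st();lid()"
```

```text
t: 11.52
eef_pos: [0.4523, 0.2989, 0.0458]
tool_rot: [0.326, 0.359, 0.864, -0.135]
contact_force: [0.5, -0.4, -0.0]
gripper_width: 0.001
grasp_force: 0.0
t 11.53 box tcp [-80.9  -6.3  45.8] F [ 0.7  0.1 -0. ] 
R [[-0.75, -0.02, 0.66], [-0.01, 1.0, 0.01], [-0.66, 0.0, -0.75]] q [-1.4   0.7   0.38  2.05  0.66  0.77 -0.85]
lid ray angle [0.13 0.17 0.24] 313 t 11.575
t: 12.08
eef_pos: [0.4521, 0.299, 0.0412]
tool_rot: [0.326, 0.359, 0.864, -0.135]
contact_force: [-0.5, -0.2, -0.4]
gripper_width: -0.0
grasp_force: 0.0
t 12.07 box tcp [-81.1  -6.4  41.2] F [-0.2 -0.5 -0.4] 
R [[-0.75, -0.02, 0.66], [-0.01, 1.0, 0.01], [-0.66, 0.0, -0.75]] q [-1.4   0.71  0.38  2.05  0.67  0.76 -0.86]
lid ray angle [0.13 0.17 0.25] 321 t 12.125
```

The load is gone and the lid angle no longer changes, so the lid appears shut. I'll draw the finger away: down slightly, then out, then up.

```bash
python3 -m creep '[[-1,-1,1,-3,0,0,0],[-1,-8,8,-1,0,0,0],[-1,-16,16,0,0,0,0],[-1,-25,25,5,0,0,0],[-1,-30,30,25,0,0,0]]'; python3 -m creep '[[-1,-25,30,45,0,0,0],[-1,-20,30,45,0,0,0],[-1,-20,30,40,0,0,0],[-1,0,0,0,0,0,0]]'; python3 - <<'E'
from h import *
st();p=lid()
p,d=read_camera("scene");W=world("scene",d);Q=B.inv().apply((W-O).reshape(-1,3))*1000
for x in(-50,-30,0,30,55):
    m=(abs(Q[:,0]-x)<6)&(abs(Q[:,1]-10)<50)&(Q[:,2]>20)&(Q[:,2]<150);print(x,m.sum(),np.median(Q[m,2]).round(1))
cv2.imwrite('pics/s6.png',cv2.resize(p[200:320,160:300,::-1],(700,600),interpolation=2))
E
```

```text
t: 12.75
eef_pos: [0.3697, 0.38, 0.0667]
tool_rot: [0.326, 0.358, 0.864, -0.136]
contact_force: [0.5, 0.4, 0.3]
gripper_width: -0.001
grasp_force: 0.0
t: 13.25
eef_pos: [0.3037, 0.4748, 0.1995]
tool_rot: [0.325, 0.357, 0.866, -0.13]
contact_force: [-0.2, 0.6, -0.5]
gripper_width: -0.003
grasp_force: 0.0
t 13.25 box tcp [-310.7    9.   199.5] F [-0.5  0.3 -0.5] 
R [[-0.76, -0.02, 0.66], [-0.01, 1.0, 0.02], [-0.66, 0.01, -0.76]] q [-1.63  0.55  0.28  1.75  0.46  1.31 -0.8 ]
lid ray angle [0.13 0.17 0.24] 324 t 13.3
-50 273 67.6
-30 116 72.2
0 99 72.7
30 91 72.5
55 86 72.2
```

View pics/s6.png

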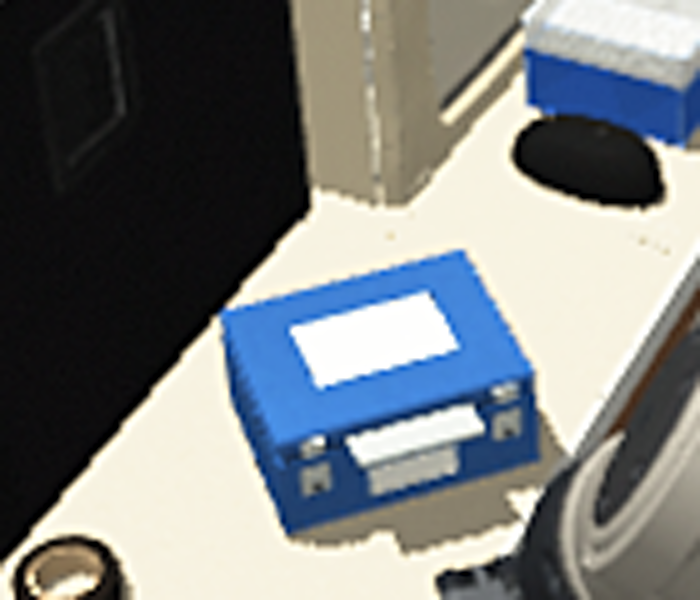

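The lid lies flat: its top is at 72 mm across, as expected when shut. The tab, at (415,435), is free and the hand is well clear.

```bash
python3 -c "from station import *;print(hand_in())"
```

```text
the job is handed in; nothing more can be done
None
```

The lid was nudged forward, caught on the finger at about 0.7 rad, held for about a second and lowered gently until fully shut; the finger was drawn away and the job handed in at about 13 s.

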